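# Advance the tube feeder by one turn of its hand wheel

## Robot

A 7-joint arm with a two-finger parallel gripper is mounted at the origin on the work surface. World frame = base frame: x ahead of the robot, y to its left, z up, the work surface at z = 0. Lengths are in m, angles in rad, forces in N, time in s.
With the tool pointing down it reaches from about 0.425 to 0.875 m from the base axis. Payload 8.4 kg.
Tool frame: the origin (TCP) lies on the centre line of the jaws, within the pads' length; the fingertips stand 25 mm ahead of it and the grasp point (between the pads) lies 6 mm ahead of it (bot.finger_overhang is the distance from the TCP to the fingertips, in m); x points along the fingers, z is the direction in which the jaws open and shut, and the axes are right-handed (so a half turn about x gives the same grasp; the last joint's range is limited). The gripper opens to 87 mm and grips with 3 to 60 N. Pads are 19 mm wide; open, the fingers measure 117 mm over their backs; the gripper's body (75 mm by 190 mm) begins 51 mm behind the grasp point.
Start: joints at [-1.346, 0.333, 0.04, 1.465, -0.013, 1.343, -0.059], TCP at [0.207, 0.616, 0.248] pointing down, gripper open.
Joint ranges: [-2.58, 2.58], [-0.38, 2.09], [-1.3, 1.39], [0.25, 2.4], [-1.5, 4.64], [0.08, 2.09], [-2.65, 2.65]. Speed limits (rad/s): [2.22, 2.22, 2.79, 2.79, 3.14, 3.14, 3.14].

## Interface

Orientations are given as a unit quaternion [w, x, y, z].
In Python, from station import bot gives the robot as it stands. Calls block until the motion is done:
- bot.goto(position, orientation): joint-space move of the TCP to a pose.
- bot.move_linear(position, max_speed=0.15, rot=None, threshold=None): straight line of the TCP; rot=None keeps the orientation; max_speed is the mean speed in m/s. With threshold (N) it stops when the force on the tool has changed by that much, and returns True; else False.
- bot.set_joints(angles): joint-space move.
- bot.gripper_to(opening): finger opening in m; the grip force is fixed at half the most; returns when the fingers have stopped.
- bot.wait(seconds).
- bot.inverse_kinematics(position, orientation): joint angles nearest the present ones, or None.
- bot.state(): the state.
- bot.get_image(name): name is "side" or "top"; returns a dict with "frame" (400x640x3 uint8, red, green, blue), "mtx" (3x3 intrinsics, pixels), "rvec" (rotation vector, rad) and "tvec" (3), from world to camera coordinates, as OpenCV has them. Camera axes: x right, y down, z forward; pixel columns grow to the right and rows downward; lengths in m; the calibration is good to about 2 mm. A picture is of the moment at which its call begins. There is no depth.
A pose or a line that the arm cannot do raises bot.PlanningError and nothing moves.
- bot.job_done(): hands the job in, once; it reports no verdict.
The state is a dict: "t": time; "joint_pos": joint angles; "qvel": joint speeds; "tau": joint torques, N m; "ee_pos": TCP position; "tcp_rot": TCP orientation; "ft_force": force on the tool from outside, world axes, zero at the start; "torque": the same for the moment, N m; "grip_width": finger opening in m.
Only numpy, scipy, OpenCV 4.12 (cv2) and the standard library are available. Lean on these libraries where they do the work, as an engineer would, in place of code of your own. Each camera call takes 0.05 s, during which the arm holds its last target.

## Task

Bring the next row of tubes under the nozzle head: push the feeder's hand wheel round clockwise (seen from above) by its upright red handle, through exactly one full turn from where it stands, so that the handle ends where it began. Only push the handle with the fingertips or the outside of the fingers, never pinch it; keep your hands off the tube carriage, do not turn the wheel backwards or on past one turn, leave the bottle, tub and tube rack where they stand, and let go of everything at the end.

Things in the scene. Friction and masses are not known exactly. Their poses are not given: they have to be found in the camera images.
- wheel (a joint): Black hand wheel with three aluminium spokes, lying flat (axis vertical), 132 mm over the rim; rim a round bar 12 mm thick, its top 72 mm above the table. Value in rad, 0 at the start of every run, grows as the wheel turns clockwise seen from above; one full turn is 6.283. It stays where it is left; about 2 to 3 N sideways on the handle turns it, and it does not coast. Hub 30 mm across, flat, its top 74 mm above the table.
- wheel_axis (a point): Centre of the wheel, on its vertical axis, 66 mm above the table (middle of the rim bar).
- handle_top (a point): Centre of the top face of the upright red handle, 116 mm above the table. The handle is fixed to the rim where a spoke meets it, its centre 60 mm from the wheel's axis; about 23 mm across (four rounded upright lobes: outer, inner, leading and trailing side), its straight sides stand 44 mm clear above the rim. It starts in any direction round the wheel.
- feeder: Grey fixed feeder: round foot 196 mm across and 12 mm thick under the wheel, with a yellow clockwise arrow; from it a bed 150 mm wide runs along local +y to 420 mm, with two rails and, at 268 mm, a bridge 160 mm wide and 140 mm high with a white nozzle head. Origin under the wheel's axis, on the table.
- carriage: Blue rack of capped tubes on an aluminium carriage (126 x 110 mm, top 84 mm above the table) on the feeder's rails, driven by the wheel through a screw: 18 mm (one row) per clockwise turn, away from the wheel. Origin: centre of its underside; in the feeder's frame it starts at y = 250 mm. Its one red-capped row stands under the nozzle head at the start. It cannot be pushed by hand.
- bottle: Bystander: amber bottle, blue cap, 56 mm across, 115 mm high, loose. Origin: centre of its underside.
- tub: Bystander: yellow jar, 66 mm across, 85 mm high, loose. Origin: centre of its underside.
- tuberack: Bystander: purple tube rack 60 x 110 x 38 mm (42 mm with caps), loose. Origin: centre of its underside.

How it is judged:
On the way:
1. about half way round, the wheel is being pushed by its handle with the fingers (value of joint wheel between 2.5 and 3.8 rad and (contact force between the fingers and wheel_c0 above 0.3 N or contact force between the fingers and wheel_c1 above 0.3 N or contact force between the fingers and wheel_c2 above 0.3 N or contact force between the fingers and wheel_c3 above 0.3 N)), for 0.05 s.
At the end, for the whole second after the job is handed in: The wheel rests one full clockwise turn from its start, within 0.15 rad (9 mm at the handle), the carriage is thus 18 mm (one row) further on, within 0.8 mm, and the bottle, tub and tube rack stand upright within 20 mm of where they were (value of joint wheel between 6.1332 and 6.4332 rad and velocity of joint wheel between -0.03 and 0.03 rad/s and y of carriage in the frame of feeder between 0.2672 and 0.2688 m and distance of each of bottle, tub, tuberack from where it was at the start of the episode below 0.02 m and angle between each of bottle, tub, tuberack's own z axis and vertical below 0.15 rad); the robot touches nothing.
It fails at once if the handle is pinched (opposite sides pressed at once) ((contact force between the fingers and wheel_c0 above 1 N and contact force between the fingers and wheel_c1 above 1 N) or (contact force between the fingers and wheel_c2 above 1 N and contact force between the fingers and wheel_c3 above 1 N)).
It fails at once if the wheel is turned backwards by more than 0.35 rad (value of joint wheel below -0.35 rad).
It fails at once if the wheel is run past one turn by more than 0.35 rad (value of joint wheel above 6.6332 rad).
It fails at once if the robot touches the tube carriage (more than 2 N) (contact force between any of the fingers, the arm and carriage above 2 N).
It fails at once if the bottle, tub or tube rack is moved by more than 20 mm, or lifted (distance of any of bottle, tub, tuberack from where it was at the start of the episode above 0.02 m).
It also fails if it takes over 61 s, if anything falls off the work surface, if the arm or the gripper's body presses on something with over 40 N, if the wrist force passes 120 N, or if a joint passes its speed limit or range.

## Working session

There is one attempt and no reset: what is moved stays moved. The work goes in short steps, each a Python script; the robot and the scene stay as the last script left them, time stands still between calls to the robot, and variables do not carry over. Pictures are saved under pics/ and viewed, and the job is handed in when it is done.

```bash
mkdir -p pics; ls; python3 - <<'E'
from station import bot
import cv2
for n in("top","side"):
    d=bot.get_image(n); cv2.imwrite(f"pics/{n}0.png",d["frame"][:,:,::-1]); print(n,d["mtx"].tolist(),d["rvec"],d["tvec"])
s=bot.state();print(s)
E
```

```text
pics
top [[410.4833197387878, 0.0, 320.9625851223959], [0.0, 410.4833197387878, 195.7942347800256], [0.0, 0.0, 1.0]] [ 2.15553934 -2.12076999  0.11328147] [-0.06945746  0.60433231  0.79567561]
side [[364.27017264551375, 0.0, 317.1694778049453], [0.0, 364.27017264551375, 197.32739967447043], [0.0, 0.0, 1.0]] [ 2.13157098 -0.72638588  0.35248094] [-0.51001915  0.26928923  0.48976256]
{'t': 0.1, 'joint_pos': array([-1.34620124,  0.33384018,  0.03986279,  1.4661925 , -0.01337233,
        1.34329952, -0.05850216]), 'qvel': array([ 0.00253422, -0.0034291 , -0.00231616, -0.00329262,  0.00191181,
        0.00078871, -0.00067277]), 'tau': array([ 3.37693476e-03, -6.57798815e+01,  1.33918494e+00, -4.04712796e+01,
       -5.98334474e-02,  4.07584780e-02,  6.44159559e-05]), 'ee_pos': array([0.20670864, 0.61584132, 0.24674336]), 'tcp_rot': array([ 0.57366085, -0.41320359,  0.57445396,  0.41252718]), 'ft_force': array([ 0.02329362, -0.40487039,  0.48052989]), 'torque': array([0.02161471, 0.02059803, 0.0333059 ]), 'grip_width': 0.08719565114357183}
```

View pics/top0.png

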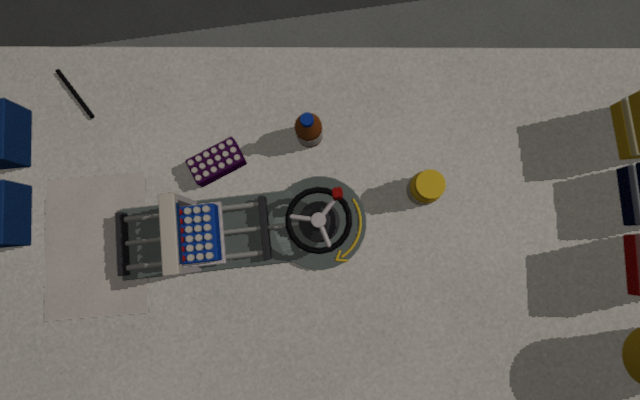

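View pics/side0.png

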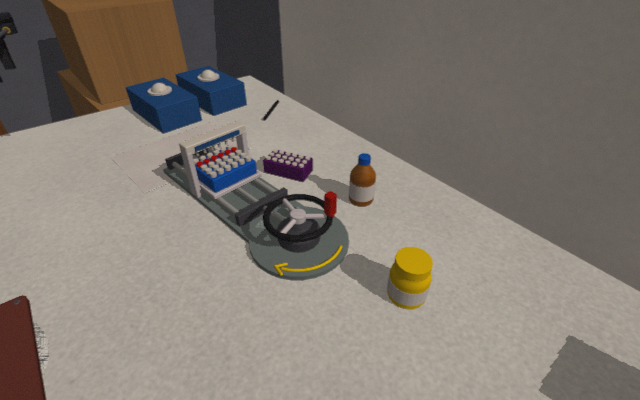

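The top view shows the hub at about (318,220), the red handle at (337,193), the bottle cap at (307,119), the tub lid at (429,184), the rack at (216,161) and the carriage at (200,233). Next I'll convert these to world positions.

```bash
cat > h.py <<'E'
import numpy as np, cv2
from scipy.optimize import least_squares
from station import bot
def P(d,X):
    return cv2.projectPoints(np.atleast_2d(np.array(X,float)),d["rvec"],d["tvec"],d["mtx"],None)[0][:,0]
def back(d,uv,z):
    R=cv2.Rodrigues(d["rvec"])[0];C=-R.T@d["tvec"].ravel()
    r=R.T@np.linalg.inv(d["mtx"])@[uv[0],uv[1],1]
    return C+r*(z-C[2])/r[2]
def redmask(d,box):
    f=d["frame"].astype(int);m=(f[...,0]>110)&(f[...,1]<60)&(f[...,2]<60)
    k=np.zeros_like(m);x0,y0,x1,y1=box;k[y0:y1,x0:x1]=1
    return m&k
E
python3 - <<'E'
from h import *
t=bot.get_image("top");s=bot.get_image("side")
for d,n in((t,"top"),(s,"side")):
    R=cv2.Rodrigues(d["rvec"])[0];print(n,"cam",-R.T@d["tvec"].ravel())
for nm,uv,z in(("hub",(318.5,219.5),.074),("handle",(337,193),.116),("cap",(307,119),.115),("tub",(429,184),.085),("rack",(216,161),.042),("carr",(200,233),.084),("bridgeT",(168,196),.14),("bridgeB",(169,273),.14)):
    print(nm,back(t,uv,z).round(4))
for nm,uv,z in(("hub",(298,215),.074),("handle",(331,196),.116),("cap",(364,158),.115),("tub",(412,259),.085)):
    print("side",nm,back(s,uv,z).round(4))
def crop(d,b,k,n):
    x0,y0,x1,y1=b;c=d["frame"][y0:y1,x0:x1,::-1];cv2.imwrite(n,cv2.resize(c,None,fx=k,fy=k,interpolation=cv2.INTER_CUBIC))
crop(t,(260,100,460,250),4,"pics/ct.png");crop(s,(230,140,450,310),3.5,"pics/cs.png")
E
```

```text
top cam [ 0.4934484  -0.08455293  0.86746817]
side cam [ 0.26981589 -0.48861897  0.51083704]
hub [ 0.5544 -0.0567  0.074 ]
handle [ 0.6007 -0.0915  0.116 ]
cap [ 0.7421 -0.0327  0.115 ]
tub [ 0.6251 -0.2678  0.085 ]
rack [0.6746 0.1588 0.042 ]
carr [0.524  0.1699 0.084 ]
bridgeT [0.5875 0.214  0.14  ]
bridgeB [0.4507 0.2028 0.14  ]
side hub [ 0.5528 -0.0599  0.074 ]
side handle [ 0.6021 -0.0945  0.116 ]
side cap [ 0.7385 -0.0354  0.115 ]
side tub [ 0.6258 -0.267   0.085 ]
```

View pics/ct.png

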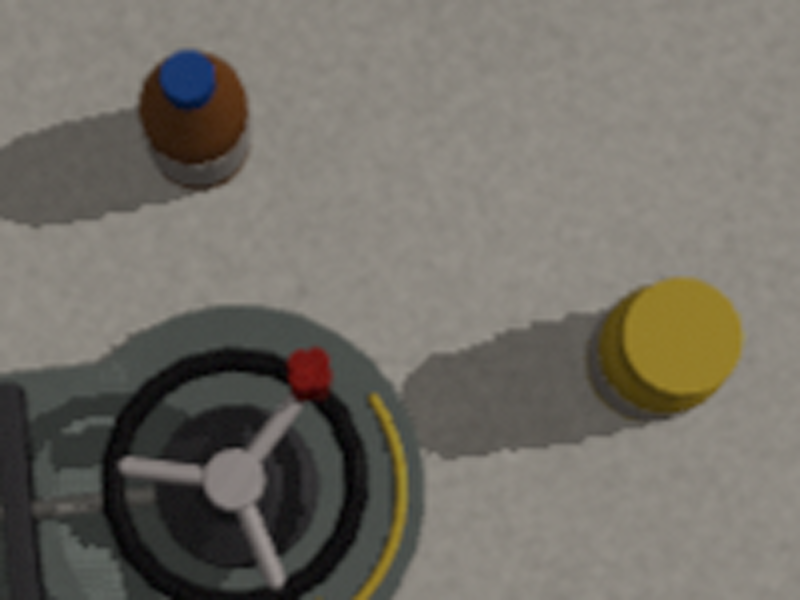

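View pics/cs.png

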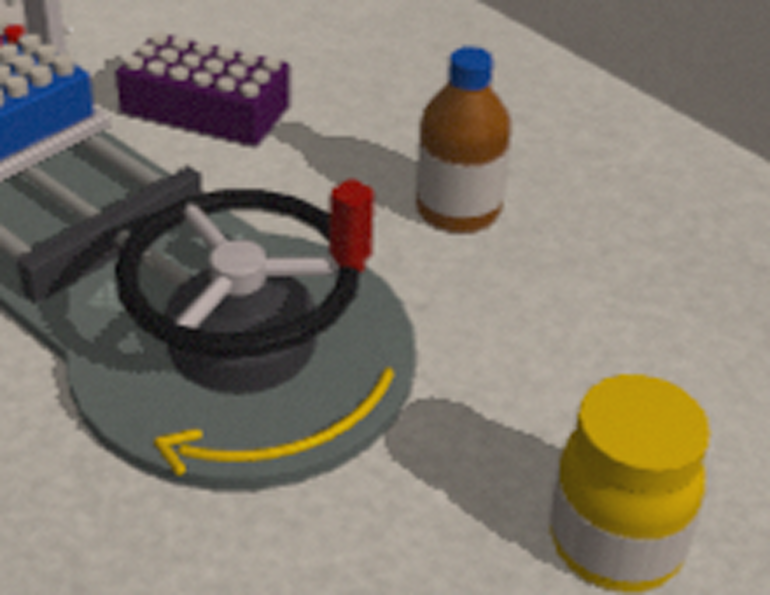

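```bash
cat >> h.py <<'E'
from scipy.spatial.transform import Rotation as Ro
C=np.array([.5538,-.058]);TH0=np.arctan2(-.0348,.0475);ZT=.085+.025
def quat(yaw): # x down, tool z (jaw axis) at yaw
    z=np.array([np.cos(yaw),np.sin(yaw),0]);x=np.array([0,0,-1.])
    q=Ro.from_matrix(np.c_[x,np.cross(z,x),z]).as_quat();return np.r_[q[3],q[:3]]
def pt(phi,z=ZT,r=.060): return np.r_[C+r*np.array([np.cos(phi),np.sin(phi)]),z]
E
python3 - <<'E'
from h import *
print(TH0,np.hypot(.0348,.0475))
q=bot.state()["tcp_rot"];M=Ro.from_quat(np.r_[q[1:],q[0]]).as_matrix();print(M.round(2))
for k in range(4):
    Q=quat(TH0+k*np.pi/2)
    J=[bot.inverse_kinematics(pt(p),Q) for p in np.arange(0,2*np.pi,.4)]
    print(k,[None if j is None else j.round(2).tolist() for j in J][::4], sum(j is None for j in J))
E
```

```text
-0.6322923390967065 0.05888369893272671
[[-0.   -0.95  0.32]
 [-0.    0.32  0.95]
 [-1.   -0.   -0.  ]]
0 [[-0.67, 0.51, 0.91, 1.74, -0.45, 1.11, -0.25], [-0.77, 0.32, 0.81, 1.9, -0.27, 1.03, -0.48], [-0.8, 0.2, 0.93, 2.03, -0.19, 1.0, -0.41], [-0.65, 0.42, 0.96, 1.86, -0.4, 1.07, -0.16]] 0
1 [[-0.65, 0.5, 0.88, 1.74, -0.43, 1.1, 1.3], [-0.73, 0.31, 0.76, 1.9, -0.25, 1.03, 1.07], [-0.8, 0.2, 0.93, 2.03, -0.19, 1.0, 1.16], [-0.64, 0.42, 0.95, 1.86, -0.39, 1.07, 1.4]] 0
2 [[0.83, 0.63, -1.1, 1.67, 0.59, 1.22, 2.11], [-0.6, 0.28, 0.61, 1.89, -0.19, 1.02, 2.59], [1.0, 0.33, -1.09, 1.95, 0.33, 1.06, 2.27], [1.0, 0.52, -1.09, 1.78, 0.51, 1.16, 2.25]] 0
3 [[-0.83, 0.69, 1.21, 1.75, -0.7, 1.21, -1.63], [-1.04, 0.52, 1.22, 1.91, -0.55, 1.11, -1.8], [-1.03, 0.32, 1.24, 2.03, -0.36, 1.03, -1.82], [-0.8, 0.58, 1.22, 1.86, -0.6, 1.14, -1.56]] 0
```

```bash
python3 - <<'E'
from h import *
Q=quat(TH0)
bot.gripper_to(0.0)
bot.goto(pt(TH0+.75,.23),Q)
bot.move_linear(pt(TH0+.75),.12)
s=bot.state();print(s["t"],s["ee_pos"],s["grip_width"],s["joint_pos"].round(2),s["ft_force"].round(1))
for n in("top","side"):
    d=bot.get_image(n);cv2.imwrite(f"pics/{n}1.png",d["frame"][:,:,::-1])
E
```

```text
5.6333 [ 0.61393925 -0.05108366  0.11080747] 0.0002677841925807388 [-0.63  0.48  0.83  1.74 -0.39  1.09 -0.31] [ 0.1  0.1 -0.2]
```

View pics/side1.png

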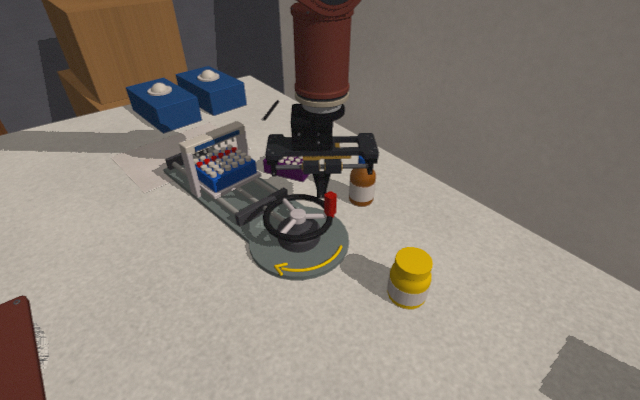

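View pics/top1.png

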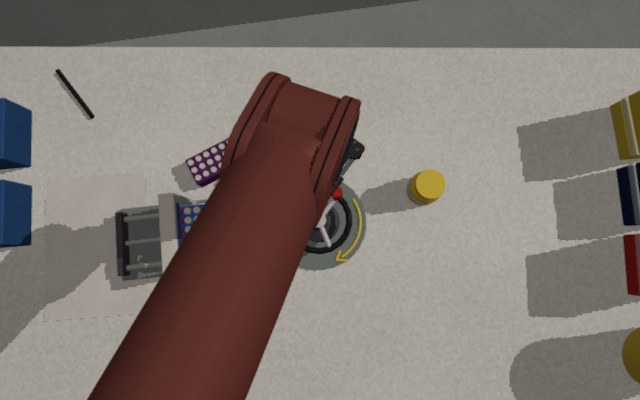

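The side view shows the closed fingertips at about (321,190), just behind the handle at (331,204), with the gripper body above everything else. I'll start pushing, with a check along the way.

```bash
cat >> h.py <<'E'
def arc(a,b,step=.17,sp=.045):
    n=max(1,int(np.ceil(abs(b-a)/step)));m=0
    for p in np.linspace(a,b,n+1)[1:]:
        bot.move_linear(pt(p),sp)
        f=bot.state()["ft_force"];m=max(m,np.linalg.norm(f))
        if np.linalg.norm(f)>25: print("FORCE",f,p);break
    s=bot.state();print(round(s["t"],2),s["ee_pos"].round(4),f.round(1),"max",round(m,1))
E
python3 - <<'E'
from h import *
arc(TH0+.75,TH0+.36-1.2)
d=bot.get_image("side");cv2.imwrite(f"pics/side2.png",d["frame"][:,:,::-1])
E
```

```text
9.32 [ 0.5592 -0.1178  0.11  ] [-0.7 -0.  -0.1] max 3.7
```

View pics/side2.png

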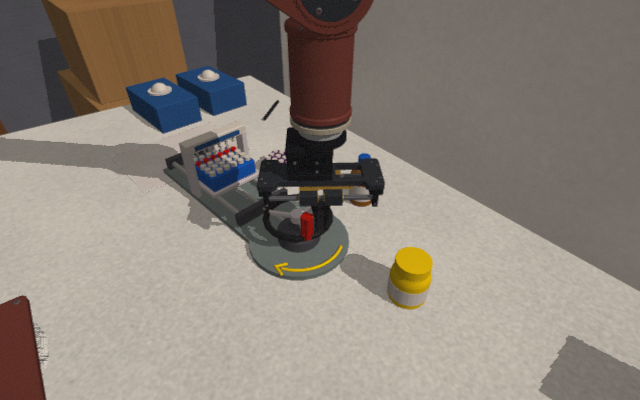

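The handle, now at about (308,227), is turning ahead of the fingers. The push force is 3.7 N at most. I'll go on past half way.

```bash
python3 - <<'E'
from h import *
arc(TH0+.36-1.2,TH0+.36-3.6)
d=bot.get_image("side");cv2.imwrite(f"pics/side3.png",d["frame"][:,:,::-1])
E
```

```text
14.87 [ 0.5097 -0.0179  0.1101] [ 1.2 -1.7  0.4] max 2.3
```

View pics/side3.png

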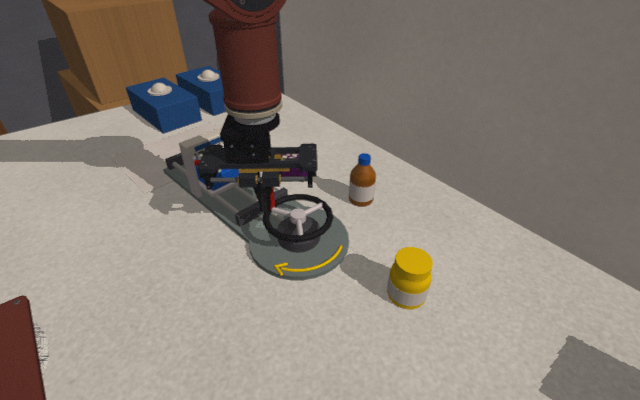

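The handle, at about (271,200), is past half way with the fingers in contact. I'll continue to about 0.25 rad short of a full turn, back off, lift and measure.

```bash
python3 - <<'E'
from h import *
e=TH0+.36-2*np.pi+.25
arc(TH0+.36-3.6,e)
d=bot.get_image("side");cv2.imwrite(f"pics/side4.png",d["frame"][:,:,::-1])
arc(e,e+.25)
E
```

```text
20.42 [ 0.6139 -0.0602  0.1101] [ 0.   0.3 -0.4] max 9.6
21.1 [ 0.6122 -0.0439  0.11  ] [-0.4 -0.1  0.1] max 0.5
```

View pics/side4.png

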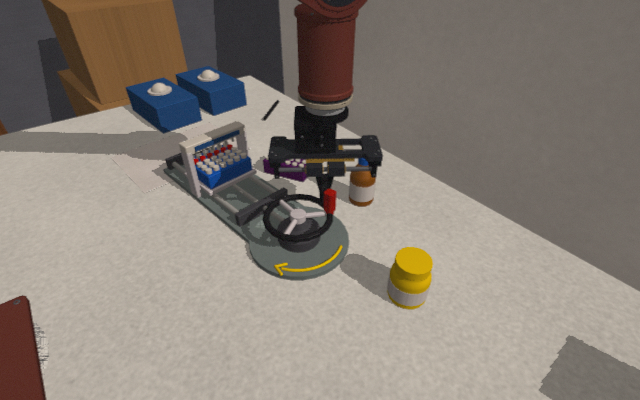

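```bash
python3 - <<'E'
from h import *
d=bot.get_image("side");cv2.imwrite(f"pics/side5.png",d["frame"][:,:,::-1])
box=(290,180,350,240)
for n in(0,1,4,5):
    f=cv2.imread(f"pics/side{n}.png")[:,:,::-1];m=redmask({"frame":f},box);y,x=np.nonzero(m);print(n,m.sum(),x.mean().round(2),y.mean().round(2),x.min(),x.max(),y.min(),y.max())
for a in(0,.1,.2,.3): # a rad short
    th=TH0+a;print(a,P(d,[*(C+.06*np.array([np.cos(th),np.sin(th)])),.094]))
E
```

```text
0 136 332.01 201.47 325 336 191 216
1 150 331.81 202.3 325 335 192 216
4 140 331.3 198.72 325 335 189 213
5 140 331.16 198.4 324 335 189 213
0 [[330.41001419 205.29537841]]
0.1 [[330.07758572 203.24490098]]
0.2 [[329.42859696 201.24880865]]
0.3 [[328.47577498 199.32500747]]
```

By the side image the wheel is about 0.17 rad short. I'll push on 0.14 rad, then clear the arm away and compare both views with the start.

```bash
python3 - <<'E'
from h import *
e=TH0+.36-2*np.pi+.25
arc(e+.25,e,sp=.05); arc(e,e-.14,step=.07,sp=.03); arc(e-.14,e+.2,sp=.05)
bot.move_linear(pt(e+.2,.23),.15)
bot.goto(np.array([.207,.616,.248]),np.array([0.57366085,-0.41320359,0.57445396,0.41252718]))
for n in("top","side"):
    d=bot.get_image(n);cv2.imwrite(f"pics/{n}6.png",d["frame"][:,:,::-1])
print(bot.state()["t"])
for n,box in(("side",(290,180,350,240)),("top",(325,180,350,205))):
  for k in(0,6):
    f=cv2.imread(f"pics/{n}{k}.png")[:,:,::-1];w=np.clip(f[...,0]-np.maximum(f[...,1],f[...,2]).astype(float),0,None)
    x0,y0,x1,y1=box;w=w[y0:y1,x0:x1];w[w<30]=0;yy,xx=np.mgrid[y0:y1,x0:x1];print(n,k,((w*xx).sum()/w.sum()).round(2),((w*yy).sum()/w.sum()).round(2),w.sum())
d=bot.get_image("top")
for a in(-.1,0,.1,.2):
    th=TH0+a;print(a,P(d,[*(C+.06*np.array([np.cos(th),np.sin(th)])),.110]))
E
```

```text
21.75 [ 0.6137 -0.0599  0.11  ] [ 0.5  0.2 -0.2] max 0.7
22.33 [ 0.6129 -0.068   0.11  ] [ 0.  -0.   0.1] max 0.8
23.03 [ 0.6129 -0.0468  0.11  ] [-0.8 -0.7 -0. ] max 1.0
26.825
side 0 330.67 202.78 22867.0
side 6 330.63 202.25 22911.0
top 0 336.98 192.49 8636.0
top 6 336.35 192.0 8848.0
-0.1 [[340.52371104 194.72871811]]
0 [[338.04636982 192.68233278]]
0.1 [[335.37958336 190.89337057]]
0.2 [[332.54980865 189.37869182]]
```

View pics/top6.png

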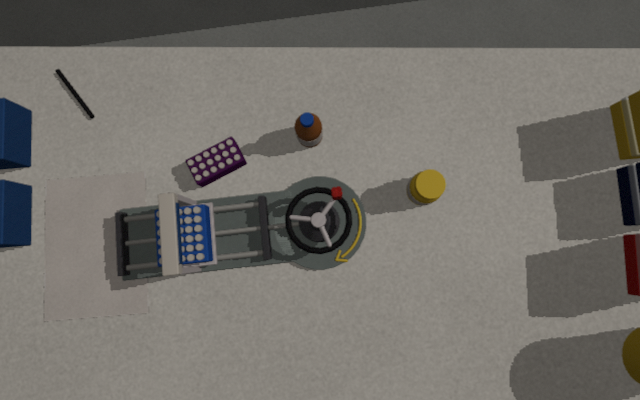

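Both views put the handle about 0.025 rad short of its start direction (tolerance 0.15). The carriage has moved on by about 8 px, one row. The bottle, tub and rack are at the same pixels as before, and the arm is clear.

```bash
python3 - <<'E'
from station import bot
bot.job_done()
E
```

```text
the job is handed in; nothing more can be done
```

I pushed the wheel clockwise through one full turn by its handle, using the outside of the closed fingers. Near the end I made one small correction, then moved the arm well clear and handed the job in at about 27 s. No verdict is reported at hand-in.

- **Wheel:** in both camera views the handle is back within about 0.025 rad of its starting direction, just short of a full turn. The tolerance is 0.15 rad.
- **Carriage:** in the top view it has moved on by about one row. I did not measure this to the 0.8 mm tolerance, but the screw ties it to the wheel, so 0.025 rad short is about 0.07 mm.
- **Bottle, tub and tube rack:** by eye in the top view, all three stand where they were.
- **Forces:** the highest tool force I read was 9.6 N, once during the second half; elsewhere it stayed below 4 N. I sampled it only after each short move.
- **Half-way push:** I had no direct reading of contact force on the handle. The side view just past half way showed the fingers against it, with about 2 N on the tool.
- **Disagreement:** after the main push the wheel was about 0.17 rad short by the side view, where I had planned 0.25. The correction was set from the images.

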